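# Take a gauge reading of a bent tube

## Task

Lay the bent copper tube on the checking gauge, with its two leg ends down in the two slots and its crossbar on the two flat rests, and let go of it. Then take the reading: slide the orange dust cover on the grey box fully aside, push the green button under it all the way down and let it come up, and slide the cover back until it is fully closed. Leave the tube lying on the gauge and do not push the other things on the bench about.

Things in the scene. Friction and masses are not known exactly. Their poses are not given: they have to be found in the camera images.
- tube: U-shaped bent copper tube, 14 mm thick, loose, 0.12 kg, lying flat. Its crossbar (straight over 106 mm) runs along its y; two parallel legs run along its +x, axes 75 mm either side of the middle. Outer size 92 (x) by 164 (y) by 14 mm (z). Origin under the crossbar's middle, at the underside. Centre of mass about 25 mm from the crossbar towards the legs
- tube_middle (a point): middle of the tube's crossbar, on its axis (7 mm over its underside); grip the tube here, across the crossbar
- tube_end_a (a point): end of the leg at the tube's +y side, on its axis, 85 mm along +x from the crossbar's axis
- tube_end_b (a point): end of the leg at the tube's -y side, on its axis, 85 mm along +x from the crossbar's axis
- gauge: checking gauge, fixed: aluminium base plate 130 mm (x) by 216 mm (y) by 12 mm with dark steel supports: two flat rests at x = -40 mm, two slot blocks at x = 18 to 40 mm, and a low round sensor (32 mm over the bench) at x = 30 mm, y = 0. Origin under the centre of the plate, z up. In place the tube's legs point to the gauge's +x and stick out about 5 mm past the slot blocks
- notch_left (a point): middle of the slot at the gauge's +y side (x = 29, y = 75 mm), at a seated leg's axis, 51 mm over the bench. The slot runs along the gauge's x, is 22 mm long, 18 mm wide, open at the top, its floor 44 mm over the bench; flared guide ears above it, about 35 mm wide at the top, reach 68 mm over the bench
- notch_right (a point): the same in the like slot at the gauge's -y side (x = 29, y = -75 mm)
- rest_middle (a point): where the middle of the seated crossbar's axis belongs (x = -40, y = 0, 51 mm over the bench), midway between the two flat rests, whose tops are 44 mm over the bench, 26 mm in x and 14 mm in y, with 70 mm free between them for fingers
- box: grey reading box, fixed, 130 mm (x) by 210 mm (y), its top 45 to 47 mm over the bench. Origin under its centre, z up. Two low rails along y carry the dust cover, which covers the half at -y when closed and the half at +y when open. The button stands at x = 0, y = -45 mm.
- dust_cover (a joint): sliding dust cover, an orange hood 80 by 80 mm whose top is 77 mm over the bench; joint in m, 0 = closed over the button, grows to 0.090 = fully open, moving along the box's +y; it stays where it is left (about 1.5 N of friction)
- cover_fin (a point): middle of the upper edge of the black grip fin on the cover, 108 mm over the bench; the fin is 48 mm long along the box's x, 12 mm thick along the box's y (the sliding direction) and 31 mm high over the cover
- button (a joint): green spring push button, 32 mm across; joint in m, 0 = up, 0.006 = fully down (about 5 N, then a hard stop)
- button_top (a point): middle of the button's upper face, 69 mm over the bench when up; under the closed cover it cannot be reached
- clamp: grey metal shaft clamp block, 46 by 56 by 55 mm high, loose bystander; origin under its centre
- tape_roll: grey tape roll, 107 mm across, 48 mm high, loose bystander; origin under its centre
Mind the look-alikes: they are no part of the job. There is more than one size of the tube; the one meant has the size given above.

How it is judged:
By the outcome, as a careful person would: the job done as asked, in the order asked, and still so for the second after the job is handed in, with the robot touching nothing.
It also fails if it takes over 67 s, if anything falls off the work surface, if the arm or the gripper's body presses on something with over 40 N, if the wrist force passes 120 N, or if a joint passes its speed limit or range.

## Robot

A 6-joint arm with a two-finger parallel gripper is mounted at the origin on a cart in front of the work surface, level with it; the furniture and walls round the work are solid. World frame = base frame: x ahead of the robot, y to its left, z up, the work surface at z = 0. Lengths are in m, angles in rad, forces in N, time in s.
With the tool pointing down it reaches from about 0.375 to 0.975 m from the base axis. Payload 3.8 kg.
Tool frame: the origin (TCP) lies at the very end of the fingers, on their centre line; the grasp point (between the pads) lies 19 mm behind it; y points along the fingers, x is the direction in which the jaws open and shut, and the axes are right-handed (so a half turn about y gives the same grasp; the last joint's range is limited). The gripper opens to 85 mm and grips with 20 to 120 N. Pads are 22 mm wide; open, the fingers measure 114 mm over their backs; the gripper's body (76 mm by 85 mm) begins 54 mm behind the grasp point. The pads swing forward as they close: fully open they stand 13 mm farther back than shut.
Start: joints at [1.23, 0.264, 1.604, -0, 1.274, -0.037], TCP at [0.202, 0.644, 0.231] pointing down, gripper open.
Joint ranges: [-2.63, 2.63], [-0.94, 2.18], [0.31, 2.57], [-1.31, 4.45], [0, 2.66], [-2.55, 2.55]. Speed limits (rad/s): [2.57, 2.57, 3.14, 3.14, 3.14, 3.14].

## Interface

Orientations are given as a rotation vector (axis times angle).
In Python, from workcell import bot, cams gives the robot as it stands.
- The arm moves only by the tool play_rows, never from a script. Its argument "motion" is a list of rows, each a list of 2 entries, a list of its own where there are three numbers: the shift along the world's x, y, z normalised to -1 to 1, where 1 is 400 mm, then the turn, a rotation vector about the world's x, y, z normalised to -1 to 1, where 1 is pi/4 rad. In form: [[[tx, ty, tz], [ax, ay, az]], ...]. A call has 1 to 10 rows; each row is the pose to reach, as a shift and turn from the pose commanded when the call began; what a row does not reach only later rows make up. A row lasts 1/8 s, in which the tool goes at most 62.5 mm and 10.7 degrees, less where a joint would pass 70% of its speed; a pose out of reach is approached as far as the arm can. A call with a number of a shift or a turn outside -1 to 1 is refused whole. A call with a gripper value outside its range is refused whole. "gripper" is the closure, from 0 (fully open) to 1 (shut), set as the call begins (left out, the last holds). The fingers move at their own pace and stop on an object; "squeeze" is the grip in N (left out, the last holds). Time passes only in rows, so rows that repeat a pose let the fingers close. It gives the time, the measured TCP pose, the force and the opening at its end, in the units of the state.
- bot.read_state(): the state, without advancing time (a new reading comes with each control period).
- cams.read_camera(name): name is "side" or "top" or "wrist"; returns (picture, depth): 400x640x3 uint8, red, green, blue; 400x640 float32, m along the optical axis (not along the pixel's ray), 0 where there is no reading.
- cams.calibration(name): a dict with "mtx" (3x3 intrinsics, pixels), "R" (3x3) and "t" (3): a world point X has camera coordinates R X + t; the wrist camera has in their place "tool_from_camera" (4x4, takes a point from camera to tool coordinates, whose origin is the TCP and whose axes are the tool frame's). Camera axes: x right, y down, z forward; pixel columns grow to the right and rows downward; lengths in m; the calibration is good to about 2 mm. A picture is of the moment at which its call begins: read the wrist's pose just before it. calibration takes no time and is no camera call.
- bot.finish_job(): hands the job in, once; it reports no verdict.
Trained networks look in the newest picture that a camera, given by its name, has taken for a name from the list of things; names that differ only in an ending like _2 or _b are one class to them, and where a whole thing is asked for, a point or a joint stands for the part that bears it (a point fixed in the world has none). Each returns a list of dicts, best first, with "conf" (0 to 1); they miss things now and then, are a little off and sometimes report something else, mostly with a low value. They report only what shows in the picture. A call takes as long as a camera call. They do not tell look-alikes from the thing itself.
- cams.recognise(camera, label): "xyz" ([x, y, z] in m, in the coordinates of the camera as it stood for that picture, good to about 4 mm: the middle of the surface that is visible of it).
- cams.regions_of(camera, label): "mask" (400x640 bool, what is visible of it).
- cams.mark_of(camera, label): "xyz" ([x, y, z] in m, in the coordinates of the camera as it stood for that picture, good to about 4 mm: a listed point, or the origin of a listed thing).
The state is a dict: "time": time; "q": joint angles; "joint_vel": joint speeds; "joint_torque": joint torques, N m; "tool_pos": TCP position; "tcp_rot": TCP orientation; "wrist_force": force on the tool from outside, world axes, zero at the start; "torque": the same for the moment, N m; "width": opening from 0.0 (shut) to 1.0 (fully open).
Only numpy, scipy, OpenCV 4.12 (cv2) and the standard library are available. Lean on these libraries where they do the work, as an engineer would, in place of code of your own. Each camera call takes 0.05 s, during which the arm holds its last target.

## Working session

There is one attempt and no reset: what is moved stays moved. The work goes in short steps, Python scripts to look and compute and a tool call to move; the robot and the scene stay as the last step left them, time stands still between calls to the robot, and variables do not carry over. Pictures are saved under pics/ and viewed, and the job is handed in when it is done.

Besides the shell and the picture viewer there is one more tool, called as name(argument=value, ...), one argument or row to a line, values as JSON. play_rows: Moves the arm, as the interface text tells. Its arguments: {"type":"object","properties":{"motion":{"type":"array","items":{"type":"array"}},"gripper":{"type":"number"},"squeeze":{"type":"number"}},"required":["motion"]}

```bash
ls; mkdir -p pics
cat > h.py <<'E'
import numpy as np, cv2
from scipy.spatial.transform import Rotation as R
from workcell import bot, cams
def save(n,p): cv2.imwrite('pics/'+n+'.png',cv2.cvtColor(p,cv2.COLOR_RGB2BGR))
def w2c(name):
    c=cams.calibration(name)
    return c
def toworld(name,p,st=None):
    c=cams.calibration(name); p=np.atleast_2d(p)
    if name=='wrist':
        T=np.array(c['tool_from_camera']); q=p@T[:3,:3].T+T[:3,3]
        return q@R.from_rotvec(st['tcp_rot']).as_matrix().T+np.array(st['tool_pos'])
    return (p-np.array(c['t']))@np.array(c['R'])
def cloud(name,depth,st=None):
    K=np.array(cams.calibration(name)['mtx']); v,u=np.mgrid[:400,:640]
    P=np.stack([(u-K[0,2])/K[0,0]*depth,(v-K[1,2])/K[1,1]*depth,depth],-1).reshape(-1,3)
    return toworld(name,P,st).reshape(400,640,3)
E
python3 - <<'E'
from h import *
s=bot.read_state(); print(s)
for n in ['side','top','wrist']:
    s=bot.read_state(); p,d=cams.read_camera(n); save(n+'0',p); np.savez('/tmp/'+n+'0.npz',p=p,d=d,pos=s['tool_pos'],rot=s['tcp_rot'])
    if n!='wrist':
      for l in ['tube','tube_middle','gauge','box','notch_left','notch_right','rest_middle','cover_fin','clamp','tape_roll','tube_end_a','tube_end_b']:
        print(n,l,[(round(x['conf'],2),toworld(n,x['xyz'],s).round(3).tolist()) for x in cams.mark_of(n,l)[:4]])
print(bot.read_state()['time'])
E
```

```text
pics
{'time': 0.0, 'q': array([ 1.23010701e+00,  2.64771991e-01,  1.60541061e+00, -1.90325365e-05,
        1.27364718e+00, -3.69023342e-02]), 'joint_vel': array([-1.50217418e-03, -4.89232186e-05,  4.17068448e-04, -2.47768326e-04,
        4.31975512e-04, -3.52212776e-04]), 'joint_torque': array([-5.28469445e-04, -5.15123928e+01, -3.67307854e+01, -1.69223736e-04,
        1.32963056e-02,  1.49145131e-05]), 'tool_pos': array([0.20168127, 0.6433987 , 0.22992953]), 'tcp_rot': array([-1.33903793, -0.98122101,  0.98427635]), 'wrist_force': array([ 0.25738708,  0.33772665, -0.74393907]), 'torque': array([0.01060946, 0.05494769, 0.05375915]), 'width': 1.0003072645280058}
side tube [(0.69, [[0.358, -0.125, 0.002]]), (0.59, [[0.467, -0.062, 0.008]]), (0.58, [[0.497, 0.042, 0.007]])]
side tube_middle [(0.9, [[0.357, -0.124, 0.004]]), (0.6, [[0.502, 0.043, 0.009]])]
side gauge [(0.93, [[0.549, 0.311, 0.003]])]
side box [(0.77, [[0.55, -0.32, -0.001]])]
side notch_left [(0.95, [[0.561, 0.391, 0.053]])]
side notch_right [(0.81, [[0.585, 0.241, 0.051]]), (0.56, [[0.605, -0.001, 0.005]])]
side rest_mi
[... 771 characters left out ...]
top notch_left [(0.85, [[0.558, 0.389, 0.048]])]
top notch_right [(0.75, [[0.587, 0.242, 0.05]])]
top rest_middle [(0.97, [[0.503, 0.304, 0.048]])]
top cover_fin [(0.91, [[0.537, -0.357, 0.107]]), (0.48, [[0.546, -0.32, -0.003]])]
top clamp [(0.63, [[0.705, 0.108, -0.006]]), (0.19, [[0.741, -0.158, -0.002]])]
top tape_roll [(0.66, [[0.741, -0.158, -0.002]]), (0.58, [[0.602, 0.0, 0.002]])]
top tube_end_a [(0.96, [[0.463, -0.064, 0.003]]), (0.77, [[0.602, -0.004, 0.004]]), (0.52, [[0.427, -0.157, 0.005]]), (0.49, [[0.331, -0.201, 0.001]])]
top tube_end_b [(0.96, [[0.463, -0.064, 0.003]]), (0.77, [[0.602, -0.004, 0.004]]), (0.52, [[0.427, -0.157, 0.005]]), (0.49, [[0.331, -0.201, 0.001]])]
1.35
```

View pics/top0.png

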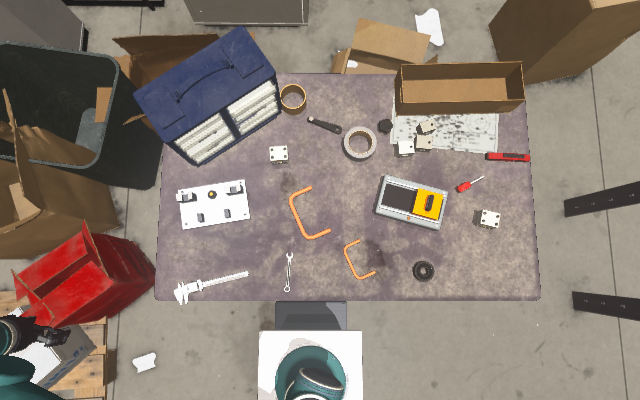

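View pics/side0.png

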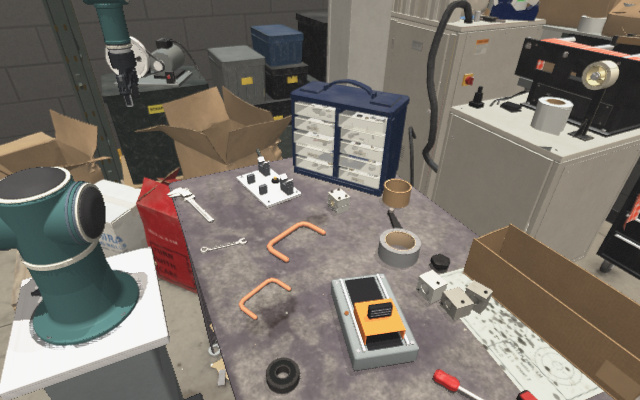

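View pics/wrist0.png

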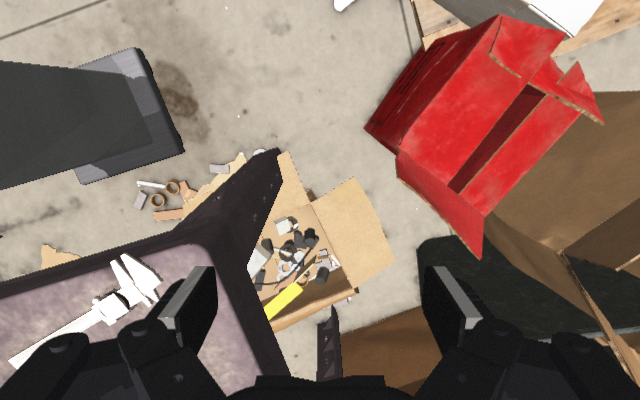

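The top view shows the gauge at about (213,203). The full-size tube is at about (310,212) with 152 mm between its ends; the smaller look-alike is at (358,260) with 106 mm. The box is at (412,202) with its cover at the right (-y). The side view agrees. Next I'll fit the poses more precisely.

```bash
cat > fit.py <<'E'
from h import *
def tubefit(name,f,st=None,near=(0.52,0.01),r=0.13,zr=(-0.01,0.03)):
    p,d=f['p'],f['d']; W=cloud(name,d,st)
    hsv=cv2.cvtColor(p,cv2.COLOR_RGB2HSV)
    m=(hsv[...,0]<18)&(hsv[...,1]>110)&(hsv[...,2]>110)&(d>0)&(np.hypot(W[...,0]-near[0],W[...,1]-near[1])<r)&(W[...,2]>zr[0])&(W[...,2]<zr[1])
    n,l,s,_=cv2.connectedComponentsWithStats(m.astype(np.uint8)); 
    k=1+np.argmax(s[1:,4]); m=l==k
    P=W[m]
    return P,m
def model():
    a=np.linspace(-53,53,60); t=np.linspace(0,np.pi/2,12)[1:]
    r=22
    L=[(0,y) for y in a]
    for sg in(1,-1):
        L+=[(r-r*np.cos(x),sg*(53+r*np.sin(x))) for x in t]
        L+=[(x,sg*75) for x in np.linspace(22,85,40)[1:]]
    return np.array(L)/1000
from scipy.spatial import cKDTree
from scipy.optimize import least_squares
def fit(P,x0):
    M=model()
    def res(x):
        c,s=np.cos(x[2]),np.sin(x[2])
        Q=M@np.array([[c,s],[-s,c]])+x[:2]
        a=cKDTree(Q).query(P[:,:2])[0]; 
        b=cKDTree(P[:,:2]).query(Q)[0]
        return np.r_[a,b]
    o=least_squares(res,x0,loss='soft_l1',f_scale=0.005,diff_step=1e-4,x_scale=[.01,.01,.1])
    return o.x,np.sqrt(np.mean(o.fun**2))
E
python3 - <<'E'
from fit import *
for n in['top','side']:
    f=np.load(f'/tmp/{n}0.npz'); P,m=tubefit(n,f)
    print(n,m.sum(),P.min(0).round(3),P.max(0).round(3),fit(P,[0.499,0.045,-1.166]))
s=bot.read_state()
print(R.from_rotvec(s['tcp_rot']).as_matrix().round(3))
# box / gauge from top
f=np.load('/tmp/top0.npz');W=cloud('top',f['d'])
for c,h in(((0.548,0.313),(0.007,0.017)),((0.549,-0.319),(0.035,0.055)),):
    m=(np.hypot(W[...,0]-c[0],W[...,1]-c[1])<.15)&(W[...,2]>h[0])&(W[...,2]<(h[1]))&(f['d']>0)
    print(cv2.minAreaRect((W[m][:,:2]*1000).astype(np.float32)),m.sum())
m=(np.hypot(W[...,0]-.54,W[...,1]+.36)<.1)&(W[...,2]>.065)&(W[...,2]<.09); print('cover',cv2.minAreaRect((W[m][:,:2]*1000).astype(np.float32)),m.sum())
m=(np.hypot(W[...,0]-.54,W[...,1]+.36)<.1)&(W[...,2]>.095); print('fin',cv2.minAreaRect((W[m][:,:2]*1000).astype(np.float32)),m.sum())
print(cams.calibration('wrist'))
E
```

```text
top 325 [ 0.432 -0.062 -0.005] [0.604 0.07  0.019] (array([ 0.49926361,  0.0449749 , -1.16444192]), np.float64(0.003801890504226526))
side 415 [ 0.433 -0.066 -0.   ] [0.603 0.085 0.017] (array([ 0.49800746,  0.0388747 , -1.15160863]), np.float64(0.00396161561997838))
[[ 0.299 -0.    -0.954]
 [ 0.954 -0.     0.299]
 [-0.    -1.    -0.   ]]
((544.1596069335938, 313.1230773925781), (240.06332397460938, 241.5917510986328), 52.049373626708984) 2016
((548.75341796875, -317.1602783203125), (209.06390380859375, 130.76309204101562), 74.65496826171875) 1984
cover ((537.641357421875, -357.49853515625), (81.22232055664062, 81.52230834960938), 74.82393646240234) 605
fin ((536.917724609375, -357.1076965332031), (11.926517486572266, 46.80480194091797), 74.28385925292969) 72
{'mtx': array([[352.9718231 ,   0.        , 319.69744053],
       [  0.        , 352.9718231 , 203.75379778],
       [  0.        ,   0.        ,   1.        ]]), 'tool_from_camera': array([[ 9.99999853e-01, -4.30661157e-04, -3.28085393e-04,
        -2.72097750e-04],
       [ 1.86745507e-04, -2.94424956e-01,  9.55674584e-01,
        -1.42400499e-01],
       [-5.08168449e-04, -9.55674505e-01, -2.94424832e-01,
         7.53288816e-02],
       [ 0.00000000e+00,  0.00000000e+00,  0.00000000e+00,
         1.00000000e+00]])}
```

play_rows(
  motion=[
    [[0.25, -0.5, 0], [0, 0, -1]],
    [[0.25, -0.5, 0], [0, 0, -1]],
    [[0.25, -0.5, 0], [0, 0, -1]],
    [[0.25, -0.5, 0], [0, 0, -1]],
    [[0.25, -0.5, 0], [0, 0, -1]],
  ],
  gripper=0.3,
  squeeze=50,
)

```text
time: 1.98
tool_pos: [0.303, 0.4421, 0.2316]
tcp_rot: [-1.538, -0.374, 0.373]
wrist_force: [0.0, 0.1, 0.3]
width: 0.698
```

play_rows(
  motion=[
    [[0.25, -0.5, -0.1], [0, 0, -1]],
    [[0.25, -0.5, -0.1], [0, 0, -1]],
    [[0.25, -0.5, -0.1], [0, 0, -1]],
    [[0.25, -0.5, -0.1], [0, 0, -1]],
    [[0.25, -0.5, -0.1], [0, 0, -1]],
  ],
)

```text
time: 2.6
tool_pos: [0.4025, 0.2428, 0.1908]
tcp_rot: [-1.558, 0.242, -0.241]
wrist_force: [-1.0, 0.1, -0.1]
width: 0.698
```

play_rows(
  motion=[
    [[0.24, -0.5, -0.1], [0, 0, -1]],
    [[0.24, -0.5, -0.1], [0, 0, -1]],
    [[0.24, -0.5, -0.1], [0, 0, -1]],
    [[0.24, -0.5, -0.1], [0, 0, -1]],
    [[0.24, -0.5, -0.1], [0, 0, -1]],
  ],
)

```text
time: 3.22
tool_pos: [0.4991, 0.0437, 0.1511]
tcp_rot: [-1.398, 0.849, -0.849]
wrist_force: [-0.4, 0.1, -0.2]
width: 0.703
```

Run:
```python
from fit import *
s=bot.read_state(); p,d=cams.read_camera('wrist'); save('wrist1',p); np.savez('/tmp/wrist1.npz',p=p,d=d)
print(s['time'],s['tool_pos'],R.from_rotvec(s['tcp_rot']).as_matrix().round(3))
P,m=tubefit('wrist',dict(p=p,d=d),s)
print(m.sum(),P.min(0).round(3),P.max(0).round(3),fit(P,[0.499,0.045,-1.166]), np.median(P[:,2]))
W=cloud('wrist',d,s); b=W[(d>0)&(abs(W[...,2])<.012)&(np.hypot(W[...,0]-.5,W[...,1])<.1)]; print('bench z',np.median(b[:,2]))
```

```text
3.225 [0.49914051 0.04370058 0.15108516] [[ 0.461 -0.     0.887]
 [-0.887  0.     0.461]
 [-0.    -1.     0.   ]]
5222 [ 0.426 -0.055 -0.002] [0.605 0.071 0.016] (array([ 0.49933913,  0.04383582, -1.16187599]), np.float64(0.003833309436492922)) 0.012823662530663818
bench z -0.00013968950367744537
```

View pics/wrist1.png

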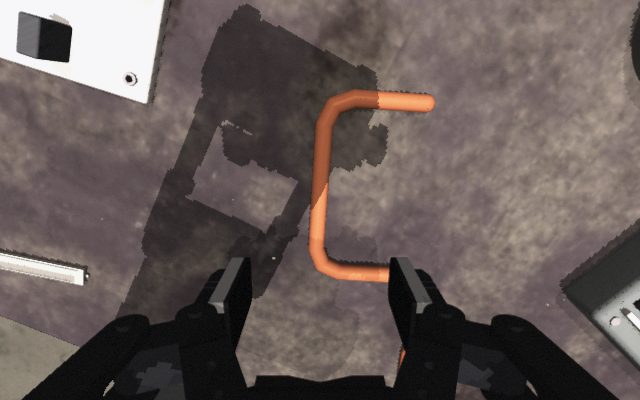

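play_rows(
  motion=[
    [[0, 0, -0.12], [0, 0, -0.09]],
    [[0, 0, -0.24], [0, 0, -0.09]],
    [[0, 0, -0.34], [0, 0, -0.09]],
    [[0, 0, -0.371], [0, 0, -0.09]],
    [[0, 0, -0.371], [0, 0, -0.09]],
  ],
)

```text
time: 3.9
tool_pos: [0.4977, 0.0454, 0.0029]
tcp_rot: [-1.377, 0.9, -0.899]
wrist_force: [-0.2, 0.3, 0.4]
width: 0.698
```

play_rows(
  motion=[
    [[0, 0, 0], [0, 0, 0]],
    [[0, 0, 0], [0, 0, 0]],
    [[0, 0, 0], [0, 0, 0]],
    [[0, 0, 0], [0, 0, 0]],
    [[0, 0, 0], [0, 0, 0]],
    [[0, 0, 0], [0, 0, 0]],
  ],
  gripper=1,
  squeeze=60,
)

```text
time: 4.65
tool_pos: [0.4994, 0.0441, 0.0046]
tcp_rot: [-1.374, 0.9, -0.903]
wrist_force: [-1.1, 0.5, 5.4]
width: 0.134
```

play_rows(
  motion=[
    [[0, 0, 0.05], [0, 0, 0]],
    [[0, 0, 0.15], [0, 0, 0]],
    [[0, 0, 0.27], [0, 0, 0]],
    [[0, 0, 0.3], [0, 0, 0]],
  ],
)

```text
time: 5.15
tool_pos: [0.5007, 0.0441, 0.127]
tcp_rot: [-1.371, 0.896, -0.906]
wrist_force: [0.0, 1.0, -2.5]
width: 0.13
```

```bash
cat > look.py <<'E'
import sys
from fit import *
n=sys.argv[1]
s=bot.read_state(); p,d=cams.read_camera('wrist'); save('w'+n,p); np.savez('/tmp/w'+n+'.npz',p=p,d=d,pos=s['tool_pos'],rot=s['tcp_rot'])
p2,d2=cams.read_camera('side'); save('s'+n,p2); np.savez('/tmp/s'+n+'.npz',p=p2,d=d2)
print(s['time'],s['tool_pos'],s['wrist_force'],s['width'],R.from_rotvec(s['tcp_rot']).as_matrix().round(3).tolist())
E
python3 look.py 2
python3 - <<'E'
from fit import *
f=np.load('/tmp/w2.npz'); st=dict(tool_pos=f['pos'],tcp_rot=f['rot'])
P,m=tubefit('wrist',f,st,zr=(.06,.25),r=.2)
x,r=fit(P,[0.499,0.045,-1.166]); print(x,r,m.sum())
# tool frame points
Q=(P-f['pos'])@R.from_rotvec(f['rot']).as_matrix()
u=(P[:,:2]-x[:2])@np.array([np.cos(x[2]),np.sin(x[2])])
for a in np.arange(-.01,.1,.01):
    k=(u>a)&(u<a+.01)
    if k.sum()>10: print(round(a,3),k.sum(),np.percentile(P[k][:,2],90).round(4))
f=np.load('/tmp/s2.npz');
P,m=tubefit('side',f,None,zr=(.06,.25),r=.2); x,r=fit(P,[0.499,0.045,-1.166]); print('side',x,r,m.sum(),P[:,2].min(),P[:,2].max())
E
```

```text
5.15 [0.50066277 0.04405016 0.12696501] [ 0.04504211  0.99257744 -2.47739018] 0.1302173408131073 [[0.399, 0.007, 0.917], [-0.917, 0.0, 0.399], [0.003, -1.0, 0.007]]
[ 0.50020177  0.04349176 -1.15876421] 0.004507309361037367 14178
-0.01 3131 0.1365
0.0 4103 0.1365
0.01 977 0.1368
0.02 918 0.1367
0.03 923 0.1366
0.04 946 0.1367
0.05 1038 0.1366
0.06 1022 0.1365
0.07 1001 0.1366
0.08 119 0.1356
side [ 0.46899096  0.02920038 -0.6579483 ] 0.024706740292498423 214 0.12628274882572918 0.13832067005100154
```

View pics/w2.png

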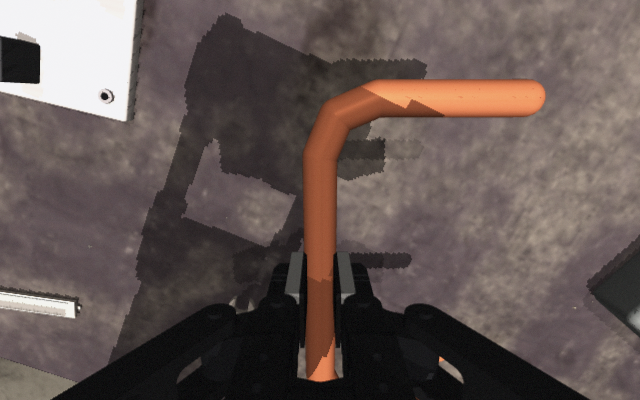

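View pics/s2.png

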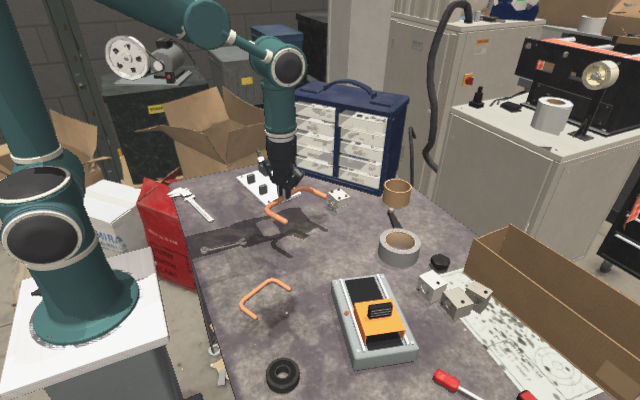

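Run:
```python
from h import *
f=np.load('/tmp/top0.npz');W=cloud('top',f['d'])
m=(W[...,2]>.1)&(f['d']>0)&(W[...,0]>.4)&(W[...,1]>.1)&(W[...,1]<.9)
P=W[m]; print(P.min(0),P.max(0)); print(cv2.convexHull((P[:,:2]*1000).astype(np.int32)).squeeze()[::4].tolist())
# gauge supports
m=(W[...,2]>.037)&(W[...,2]<.1)&(f['d']>0)&(np.hypot(W[...,0]-.548,W[...,1]-.313)<.13)
n,l,s,c=cv2.connectedComponentsWithStats(m.astype(np.uint8))
for k in range(1,n): print(s[k,4],W[l==k].mean(0).round(3),W[l==k].min(0).round(3),W[l==k].max(0).round(3))
m=(W[...,2]>.007)&(W[...,2]<.1)&(f['d']>0)&(abs(W[...,0]-.548)<.11)&(abs(W[...,1]-.313)<.15)
n,l,s,c=cv2.connectedComponentsWithStats(m.astype(np.uint8))
for k in range(1,n): print(s[k,4],cv2.minAreaRect((W[l==k][:,:2]*1000).astype(np.float32)))
```

```text
[0.66026739 0.10006562 0.10029799] [0.98832436 0.46503138 0.33713738]
[[988, 197], [794, 465], [660, 375], [747, 202], [817, 105], [904, 125]]
1 [0.669 0.36  0.09 ] [0.669 0.36  0.09 ] [0.669 0.36  0.09 ]
2 [0.663 0.372 0.094] [0.663 0.371 0.088] [0.663 0.372 0.1  ]
7 [0.664 0.37  0.066] [0.663 0.366 0.04 ] [0.666 0.374 0.082]
4 [0.671 0.351 0.067] [0.669 0.347 0.062] [0.672 0.354 0.07 ]
1 [0.666 0.367 0.041] [0.666 0.367 0.041] [0.666 0.367 0.041]
135 [0.584 0.242 0.053] [0.57  0.216 0.037] [0.598 0.267 0.07 ]
140 [0.558 0.39  0.053] [0.545 0.366 0.037] [0.573 0.414 0.07 ]
39 [0.511 0.263 0.042] [0.498 0.256 0.037] [0.522 0.271 0.048]
39 [0.497 0.346 0.042] [0.484 0.338 0.037] [0.51  0.354 0.047]
1 ((627.1967163085938, 380.9424133300781), (0.0, 0.0), 0.0)
2481 ((542.7479858398438, 311.4642639160156), (130.35055541992188, 216.4777069091797), 9.672004699707031)
1 ((519.5455932617188, 442.68524169921875), (0.0, 0.0), 0.0)
```

play_rows(
  motion=[
    [[0, 0.08, 0.1], [0, 0, 0.2]],
    [[0, 0.18, 0.1], [0, 0, 0.4]],
    [[0, 0.28, 0.1], [0, 0, 0.6]],
    [[0, 0.36, 0.1], [0, 0, 0.8]],
    [[0, 0.36, 0.1], [0, 0, 0.85]],
  ],
)

```text
time: 5.88
tool_pos: [0.4961, 0.1897, 0.1601]
tcp_rot: [-1.539, 0.385, -0.379]
wrist_force: [0.4, 0.1, -1.1]
width: 0.13
```

play_rows(
  motion=[
    [[0.02, 0.08, 0.01], [0, 0, 0.2]],
    [[0.02, 0.18, 0.01], [0, 0, 0.4]],
    [[0.02, 0.26, 0.01], [0, 0, 0.6]],
    [[0.02, 0.29, 0.01], [0, 0, 0.8]],
    [[0.02, 0.29, 0.01], [0, 0, 0.85]],
    [[0.02, 0.29, 0.01], [0, 0, 0.85]],
  ],
)

```text
time: 6.62
tool_pos: [0.5044, 0.3035, 0.164]
tcp_rot: [-1.568, -0.134, 0.141]
wrist_force: [0.5, -0.8, -1.5]
width: 0.129
```

```bash
python3 look.py 3
```

```text
6.625 [0.5043733  0.30347201 0.16400896] [ 0.45054996 -0.84532333 -1.48743099] 0.12892038037648848 [[0.985, -0.004, -0.174], [0.174, -0.002, 0.985], [-0.004, -1.0, -0.002]]
```

View pics/w3.png

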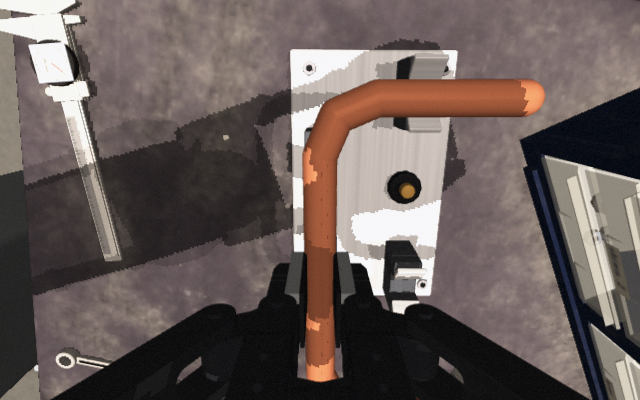

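Run:
```python
from fit import *
f=np.load('/tmp/w3.npz'); st=dict(tool_pos=f['pos'],tcp_rot=f['rot']); W=cloud('wrist',f['d'],st); d=f['d']
near=(np.hypot(W[...,0]-.545,W[...,1]-.312)<.15)&(d>0)
m=near&(abs(W[...,2]-.012)<.003)
print('plate',m.sum(),np.median(W[m][:,2]),cv2.minAreaRect((W[m][:,:2]*1000).astype(np.float32)))
g=np.array([.543,.3113]);th=np.radians(9.7);A=np.array([[np.cos(th),-np.sin(th)],[np.sin(th),np.cos(th)]])
L=(W[...,:2]-g)@A; L=L*1000
b=near&(abs(W[...,2])<.003)
lev=np.zeros((400,640,3),np.uint8);lev[m]=(255,255,255);lev[b]=(90,60,0);
s=near&(W[...,2]>.02)&(W[...,2]<.075); lev[s]=(0,255,0)
save('lev3',lev)
# edges in gauge frame
P=L[m]
for y0 in range(-110,115,20):
    k=abs(P[:,1]-y0)<3
    if k.sum()>5: print('y',y0,'x range',P[k][:,0].min().round(1),P[k][:,0].max().round(1))
for x0 in range(-60,65,15):
    k=abs(P[:,0]-x0)<3
    if k.sum()>5: print('x',x0,'y range',P[k][:,1].min().round(1),P[k][:,1].max().round(1))
n,l,st_,c=cv2.connectedComponentsWithStats(s.astype(np.uint8))
for k in range(1,n):
    if st_[k,4]>30: Q=np.c_[L[l==k],W[l==k][:,2]*1000]; print(st_[k],np.percentile(Q,2,axis=0).round(1),np.percentile(Q,98,axis=0).round(1))
P,mm=tubefit('wrist',f,st,near=(.51,.305),zr=(.1,.25),r=.2)
print('tube',fit(P,[.505,.304,.17]),np.percentile(P[:,2],90))
```

```text
plate 20624 0.01169531250807758 ((557.5711059570312, 324.0755615234375), (217.40492248535156, 247.3115234375), 59.63253402709961)
y -90 x range 5.9 65.2
y -70 x range -13.3 65.0
y -50 x range -64.4 65.1
y -30 x range -64.1 64.8
y -10 x range -64.6 146.5
y 10 x range -64.3 145.2
y 30 x range -63.8 136.1
y 50 x range -64.4 65.1
y 70 x range -64.0 -29.4
y 90 x range -64.4 65.3
y 110 x range -63.1 63.6
x -60 y range -62.7 107.4
x -45 y range 49.1 107.6
x -30 y range 72.0 107.5
x -15 y range -73.6 107.7
x 0 y range -78.6 107.8
x 15 y range -107.3 107.0
x 30 y range -50.3 107.1
x 45 y range -61.8 107.2
x 60 y range -106.6 107.2
[ 398   54   51   25 1124] [18.3 84.8 24.1] [39.6 98.6 68.1]
[395 117  47  15 647] [18.3 50.9 25.3] [39.7 59.8 68.2]
[ 534  125   70  113 3650] [128.3 -14.1  21.5] [150.6  51.9  73.1]
[304 128   8  19  75] [-52.2  38.4  24.8] [-47.7  48.9  44.8]
[532 169  12  26 108] [134.   -3.9  20. ] [145.4  15.8  21.6]
[388 172  33  32 794] [ 18.  -12.1  20.3] [42.  12.4 32.4]
[539 195   8  18  60] [144.2 -19.5  20. ] [151.   -6.4  22.1]
[ 383  243   43   71 2158] [ 18.2 -93.8  22. ] [ 39.4 -50.   67.3]
tube (array([0.50444063, 0.30308756, 0.17378334]), np.float64(0.0044955041509177176)) 0.17310179748351226
```

View pics/lev3.png

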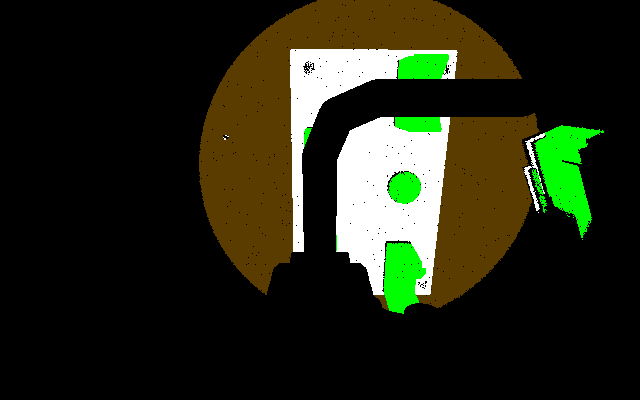

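Run:
```python
from fit import *
f=np.load('/tmp/w3.npz'); st=dict(tool_pos=f['pos'],tcp_rot=f['rot'])
P,mm=tubefit('wrist',f,st,near=(.51,.305),zr=(.1,.25),r=.2)
def fit1(P,x0):
    M=model()
    def res(x):
        c,s=np.cos(x[2]),np.sin(x[2]); Q=M@np.array([[c,s],[-s,c]])+x[:2]
        return cKDTree(Q).query(P[:,:2])[0]
    o=least_squares(res,x0,diff_step=1e-4,x_scale=[.01,.01,.1]); return o.x,np.sqrt(np.mean(o.fun**2))
g=np.array([.5434,.3113]);th=np.radians(9.7);A=np.array([[np.cos(th),-np.sin(th)],[np.sin(th),np.cos(th)]])
for t in(.0015,.001):
    K=P[P[:,2]>np.percentile(P[:,2],98)-t]; print(len(K),fit1(K,[.505,.304,.17]),fit(K,[.505,.304,.17]))
    L=((K[:,:2]-g)@A)*1000
    leg=L[(L[:,0]>0)]; bar=L[(L[:,0]<-20)&(L[:,1]<45)]
    print('leg',np.polyfit(leg[:,0],leg[:,1],1),leg[:,1].mean(),leg[:,0].max(),'bar',np.polyfit(bar[:,1],bar[:,0],1),bar[:,0].mean(),bar[:,1].min())
    Z=np.linalg.lstsq(np.c_[L,np.ones(len(L))],K[:,2]*1000,rcond=None)[0]; print('slope',Z)
L=((P[:,:2]-g)@A)*1000; print('tip x max',np.percentile(L[L[:,0]>30][:,0],99.5))
```

```text
5084 (array([0.50437643, 0.30221466, 0.1722529 ]), np.float64(0.00210206820216467)) (array([0.50422563, 0.30251233, 0.16726413]), np.float64(0.005508465359762204))
leg [-2.49871572e-03  7.31024186e+01] 73.0609229997451 38.983376585239384 bar [-6.50291409e-03 -4.00964561e+01] -40.08440939259269 -53.977549468947885
slope [-7.54736532e-03 -3.12494091e-03  1.72956512e+02]
2829 (array([0.50439224, 0.30218391, 0.17195385]), np.float64(0.0018593626903519972)) (array([0.50415211, 0.30272312, 0.16458266]), np.float64(0.007112203199961642))
leg [1.30262450e-03 7.31059518e+01] 73.12627063555355 37.87518861095396 bar [-5.93162110e-03 -4.00790426e+01] -40.06096782021921 -53.85312302001964
slope [-1.08888640e-02 -1.90262255e-03  1.73293508e+02]
tip x max 42.96213501963575
```

play_rows(
  motion=[
    [[-0.001, 0.005, -0.06], [0, 0, -0.004]],
    [[-0.001, 0.005, -0.14], [0, 0, -0.004]],
    [[-0.001, 0.005, -0.2], [0, 0, -0.004]],
    [[-0.001, 0.005, -0.22], [0, 0, -0.004]],
    [[-0.001, 0.005, -0.22], [0, 0, -0.004]],
    [[-0.001, 0.005, -0.22], [0, 0, -0.004]],
  ],
)

```text
time: 7.48
tool_pos: [0.5065, 0.3065, 0.0802]
tcp_rot: [-1.566, -0.137, 0.133]
wrist_force: [0.2, -0.5, -0.9]
width: 0.131
```

```bash
python3 look.py 4
```

```text
7.475 [0.50654098 0.30653311 0.08019901] [ 0.21040036 -0.48851954 -0.89502238] 0.13136222562618774 [[0.985, 0.002, -0.171], [0.171, 0.001, 0.985], [0.002, -1.0, 0.001]]
```

View pics/w4.png

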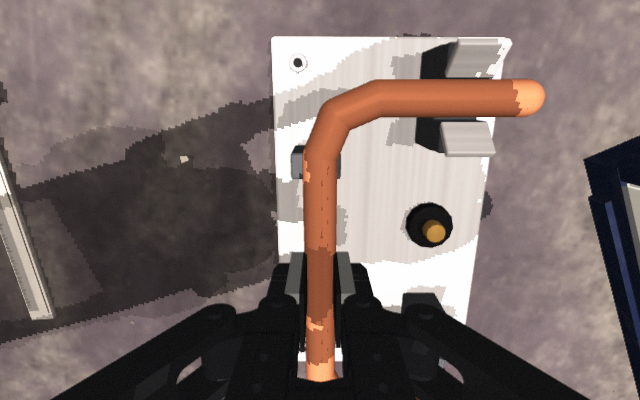

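```bash
cat > seat.py <<'E'
import sys
from fit import *
f=np.load('/tmp/w%s.npz'%sys.argv[1]); zr=(float(sys.argv[2]),float(sys.argv[3])); st=dict(tool_pos=f['pos'],tcp_rot=f['rot']); W=cloud('wrist',f['d'],st)
g=np.array([.5434,.3113]);th=np.radians(9.7);A=np.array([[np.cos(th),-np.sin(th)],[np.sin(th),np.cos(th)]])
L=((W[...,:2]-g)@A)*1000
near=(f['d']>0)&(abs(L[...,0])<70)&(abs(L[...,1])<112)
m=near&(abs(W[...,2]-.012)<.003); P=L[m]
print('plate z',np.median(W[m][:,2]),'x',np.percentile(P[:,0],[.5,99.5]),'y',np.percentile(P[:,1],[.5,99.5]))
s=near&(W[...,2]>.06)&(W[...,2]<.072)&(L[...,1]>0)&(L[...,0]>10)&(cv2.cvtColor(f['p'],cv2.COLOR_RGB2HSV)[...,1]<60); print('ears',np.percentile(L[s],[1,50,99],axis=0).round(1).tolist())
P,mm=tubefit('wrist',f,st,near=(.51,.305),zr=zr,r=.2)
K=P[P[:,2]>np.percentile(P[:,2],98)-.0015]; L=((K[:,:2]-g)@A)*1000
leg=L[(L[:,0]>0)]; bar=L[(L[:,0]<-20)&(L[:,1]<45)]
print('leg',np.polyfit(leg[:,0],leg[:,1],1),leg[:,1].mean(),'bar',np.polyfit(bar[:,1],bar[:,0],1),bar[:,0].mean())
print('slope',np.linalg.lstsq(np.c_[L,np.ones(len(L))],K[:,2]*1000,rcond=None)[0])
L=((P[:,:2]-g)@A)*1000; print('tip x max',np.percentile(L[L[:,0]>30][:,0],99.5))
E
python3 seat.py 4 .06 .15
```

```text
plate z 0.011733967311706131 x [-64.21631349  63.87852752] y [-74.46787846 107.31803828]
ears [[18.1, 50.7], [28.6, 89.7], [39.6, 98.8]]
leg [5.95919728e-03 7.55748232e+01] 75.69201329943473 bar [-3.06450237e-03 -3.74938675e+01] -37.49434504187121
slope [-2.59956878e-03 -3.19795560e-06  8.90461744e+01]
tip x max 45.43280890181045
```

play_rows(
  motion=[
    [[-0.006, -0.003, 0], [0, 0, 0]],
    [[-0.006, -0.003, 0], [0, 0, 0]],
    [[-0.006, -0.003, -0.03], [0, 0, 0]],
    [[-0.006, -0.003, -0.06], [0, 0, 0]],
    [[-0.006, -0.003, -0.06], [0, 0, 0]],
    [[-0.006, -0.003, -0.06], [0, 0, 0]],
  ],
)

```text
time: 8.32
tool_pos: [0.5029, 0.3048, 0.0544]
tcp_rot: [-1.567, -0.135, 0.136]
wrist_force: [0.4, 0.2, -2.5]
width: 0.134
```

```bash
python3 look.py 5; python3 seat.py 5 .045 .12
```

```text
8.325 [0.50294768 0.30477328 0.0544011 ] [ 0.43189322  0.15213624 -2.47700045] 0.13359224769936667 [[0.985, -0.001, -0.171], [0.171, -0.0, 0.985], [-0.001, -1.0, -0.0]]
plate z 0.011711955800481316 x [-64.1967242   63.65581401] y [-87.41308366 107.10516169]
ears [[18.0, 50.5], [28.5, 89.8], [39.7, 98.6]]
leg [3.16582498e-03 7.44190526e+01] 74.4732228929219 bar [-4.04907364e-03 -4.12613637e+01] -41.259982725752884
slope [-3.31069907e-03 -5.72793709e-04  6.32075442e+01]
tip x max 41.45892251725136
```

View pics/w5.png

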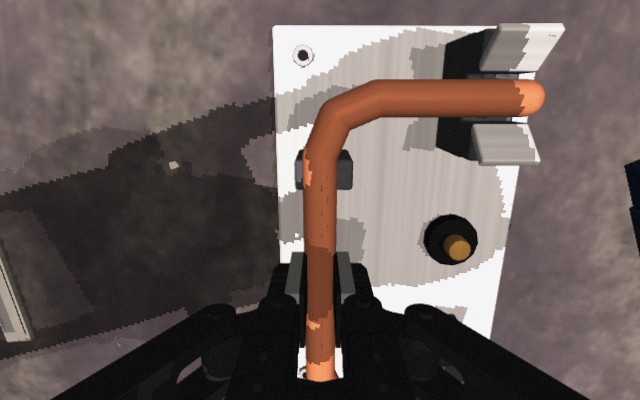

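play_rows(
  motion=[
    [[0.002, 0.001, -0.005], [0, 0, 0]],
    [[0.002, 0.001, -0.01], [0, 0, 0]],
    [[0.002, 0.001, -0.013], [0, 0, 0]],
    [[0.002, 0.001, -0.013], [0, 0, 0]],
    [[0.002, 0.001, -0.013], [0, 0, 0]],
  ],
)

```text
time: 9.05
tool_pos: [0.5039, 0.3053, 0.0497]
tcp_rot: [-1.567, -0.135, 0.135]
wrist_force: [-0.1, -0.5, -1.0]
width: 0.132
```

```bash
python3 look.py 6; python3 seat.py 6 .04 .12
```

```text
9.05 [0.50392221 0.30528993 0.0496856 ] [-0.10160858 -0.50170247 -0.979326  ] 0.13213042461945415 [[0.985, -0.0, -0.171], [0.171, 0.0, 0.985], [-0.0, -1.0, 0.0]]
plate z 0.01170554587981475 x [-64.16434697  63.71844773] y [-83.27230342 107.08043709]
ears [[18.0, 50.7], [28.4, 90.0], [39.6, 98.7]]
leg [5.38691234e-03 7.48799896e+01] 74.97808716940065 bar [-4.63099275e-03 -4.02244835e+01] -40.22455719315516
slope [-3.04726464e-03 -4.60562978e-04  5.84835967e+01]
tip x max 43.0439352957426
```

play_rows(
  motion=[
    [[0, 0, -0.001], [0, 0, 0]],
    [[0, 0, -0.001], [0, 0, 0]],
    [[0, 0, -0.001], [0, 0, 0]],
  ],
  gripper=0.55,
  squeeze=30,
)

```text
time: 9.52
tool_pos: [0.5042, 0.3054, 0.0496]
tcp_rot: [-1.566, -0.136, 0.135]
wrist_force: [0.0, 1.0, -0.2]
width: 0.449
```

play_rows(
  motion=[
    [[0, 0, 0.03], [0, 0, 0]],
    [[0, 0, 0.1], [0, 0, 0]],
    [[0, 0, 0.22], [0, 0, 0]],
    [[0, 0, 0.3], [0, 0, 0]],
    [[0, 0, 0.3], [0, 0, 0]],
  ],
)

```text
time: 10.15
tool_pos: [0.5066, 0.3068, 0.1743]
tcp_rot: [-1.563, -0.141, 0.129]
wrist_force: [0.1, -0.1, 0.3]
width: 0.454
```

```bash
python3 look.py 7; python3 seat.py 7 .04 .075
```

```text
10.15 [0.50658151 0.30675882 0.17428242] [ 0.08863882 -0.0906498   0.33102312] 0.4543134766042191 [[0.985, 0.008, -0.171], [0.171, 0.004, 0.985], [0.008, -1.0, 0.003]]
plate z 0.011674066408988312 x [-64.46687163  63.9832293 ] y [-104.49818406  107.06485136]
ears [[18.1, 51.0], [28.4, 89.5], [39.5, 98.7]]
leg [1.39538275e-02 7.46540011e+01] 74.93479412078956 bar [ -0.06991799 -39.85558081] -38.876908016636975
slope [5.80493299e-06 6.11989013e-04 5.77797630e+01]
tip x max 42.94916182031647
```

View pics/w7.png

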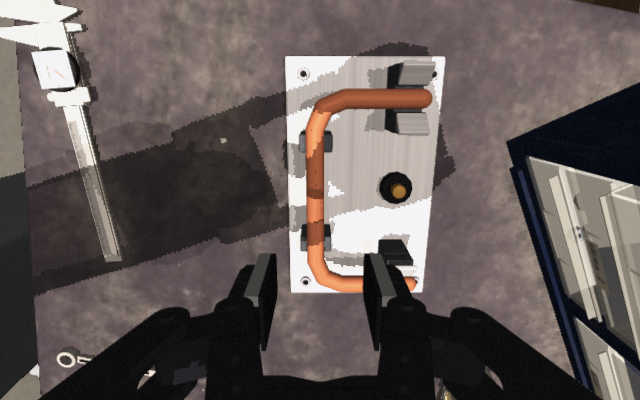

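View pics/s7.png

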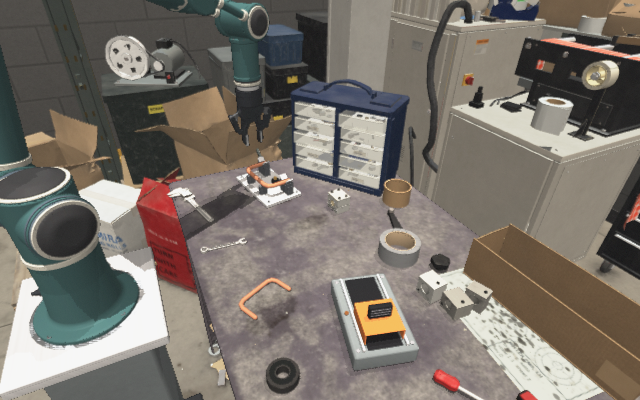

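play_rows(
  motion=[
    [[0.006, -0.12, 0.0], [0, 0, 0.12]],
    [[0.012, -0.26, 0.0], [0, 0, 0.24]],
    [[0.02, -0.4, 0.0], [0, 0, 0.36]],
    [[0.026, -0.54, 0.0], [0, 0, 0.48]],
    [[0.032, -0.68, 0.0], [0, 0, 0.6]],
    [[0.038, -0.82, 0.0], [0, 0, 0.72]],
  ],
)

```text
time: 11.0
tool_pos: [0.5175, -0.0243, 0.1673]
tcp_rot: [-1.49, -0.577, 0.582]
wrist_force: [0.8, 0.1, -0.3]
width: 0.454
```

play_rows(
  motion=[
    [[0.006, -0.14, 0.0], [0, 0, 0.12]],
    [[0.012, -0.28, 0.0], [0, 0, 0.24]],
    [[0.02, -0.42, 0.0], [0, 0, 0.36]],
    [[0.026, -0.56, 0.0], [0, 0, 0.48]],
    [[0.032, -0.7, 0.0], [0, 0, 0.6]],
    [[0.038, -0.8, 0.0], [0, 0, 0.7]],
    [[0.038, -0.835, 0.0], [0, 0, 0.72]],
    [[0.038, -0.835, 0.0], [0, 0, 0.72]],
  ],
)

```text
time: 12.0
tool_pos: [0.5334, -0.3565, 0.1676]
tcp_rot: [-1.322, -1.007, 1.008]
wrist_force: [0.0, -0.1, -0.8]
width: 0.451
```

```bash
python3 look.py 8
python3 - <<'E'
from h import *
f=np.load('/tmp/w8.npz'); st=dict(tool_pos=f['pos'],tcp_rot=f['rot']); W=cloud('wrist',f['d'],st); d=f['d']
M=R.from_rotvec(f['rot']).as_matrix(); print('yaw',np.degrees(np.arctan2(M[1,0],M[0,0])))
n=(np.hypot(W[...,0]-.545,W[...,1]+.33)<.16)&(d>0)
for nm,a,b in(('fin',.1,.115),('cover',.073,.081),('box',.04,.05)):
    m=n&(W[...,2]>a)&(W[...,2]<b)
    k,l,s,_=cv2.connectedComponentsWithStats(m.astype(np.uint8))
    i=1+np.argmax(s[1:,4]); print(nm,s[i],np.median(W[l==i][:,2]),cv2.minAreaRect((W[l==i][:,:2]*1000).astype(np.float32)))
E
```

```text
12.0 [ 0.53335784 -0.35648646  0.16755511] [ 0.02462722 -0.1175209  -0.84070917] 0.4512957494259463 [[0.266, -0.002, -0.964], [0.964, 0.002, 0.266], [0.001, -1.0, 0.003]]
yaw 74.54418135339968
fin [ 307  190   22   75 1564] 0.1069463161223207 ((536.6995849609375, -359.1370544433594), (13.62794017791748, 47.837135314941406), 74.46806335449219)
cover [  258   157   120   109 10409] 0.07647217704203592 ((536.658203125, -359.07720947265625), (80.09415435791016, 80.10783386230469), 74.46106719970703)
box [  234   116   279   157 24034] 0.04532245197094833 ((547.0818481445312, -319.4454650878906), (208.132080078125, 128.46621704101562), 74.43557739257812)
```

View pics/w8.png

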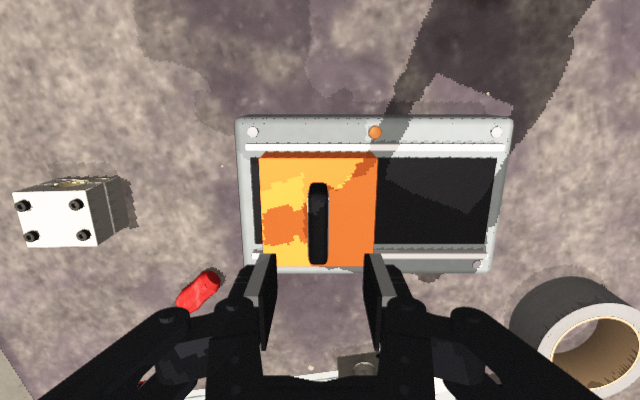

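play_rows(
  motion=[
    [[0.008, -0.006, 0], [0, 0, 0]],
    [[0.008, -0.006, -0.08], [0, 0, 0]],
    [[0.008, -0.006, -0.16], [0, 0, 0]],
    [[0.008, -0.006, -0.2], [0, 0, 0]],
    [[0.008, -0.006, -0.2], [0, 0, 0]],
    [[0.008, -0.006, -0.2], [0, 0, 0]],
  ],
)

```text
time: 12.85
tool_pos: [0.5386, -0.3595, 0.0907]
tcp_rot: [-1.326, -1.011, 1.01]
wrist_force: [0.9, 0.3, -0.2]
width: 0.45
```

play_rows(
  motion=[
    [[0, 0, 0], [0, 0, 0]],
    [[0, 0, 0], [0, 0, 0]],
    [[0, 0, 0], [0, 0, 0]],
    [[0, 0, 0], [0, 0, 0]],
    [[0, 0, 0], [0, 0, 0]],
  ],
  gripper=1,
  squeeze=25,
)

```text
time: 13.48
tool_pos: [0.5384, -0.3598, 0.0909]
tcp_rot: [-1.327, -1.011, 1.009]
wrist_force: [-0.3, 1.5, 6.9]
width: 0.133
```

```bash
python3 look.py 9
```

```text
13.475 [ 0.5384298  -0.35975571  0.09092191] [-0.26355883  1.478364    6.92643634] 0.13262681616707414 [[0.265, 0.002, -0.964], [0.964, -0.001, 0.265], [-0.001, -1.0, -0.002]]
```

View pics/w9.png

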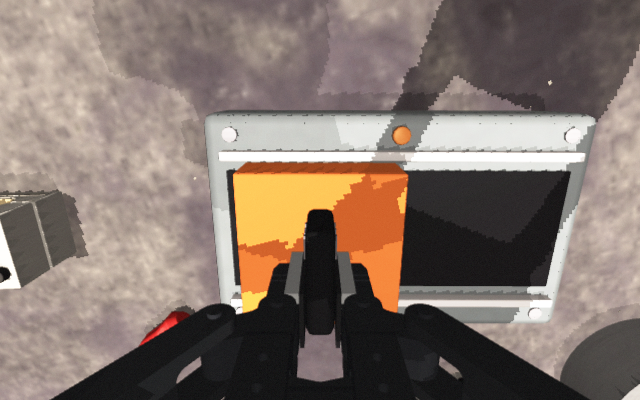

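play_rows(
  motion=[
    [[0.0067, 0.024, 0], [0, 0, 0]],
    [[0.02, 0.072, 0], [0, 0, 0]],
    [[0.0335, 0.1205, 0], [0, 0, 0]],
    [[0.047, 0.169, 0], [0, 0, 0]],
    [[0.0536, 0.193, 0], [0, 0, 0]],
    [[0.0586, 0.211, 0], [0, 0, 0]],
    [[0.061, 0.2195, 0], [0, 0, 0]],
    [[0.061, 0.2195, 0], [0, 0, 0]],
  ],
)

```text
time: 14.58
tool_pos: [0.5619, -0.2755, 0.0909]
tcp_rot: [-1.33, -1.008, 1.015]
wrist_force: [-4.0, -11.6, 5.0]
width: 0.132
```

```bash
python3 look.py 10
```

```text
14.575 [ 0.56185162 -0.2754814   0.09093393] [ -4.02004844 -11.60368244   4.95971008] 0.13245874857642986 [[0.263, 0.001, -0.965], [0.965, -0.008, 0.263], [-0.007, -1.0, -0.003]]
```

View pics/w10.png

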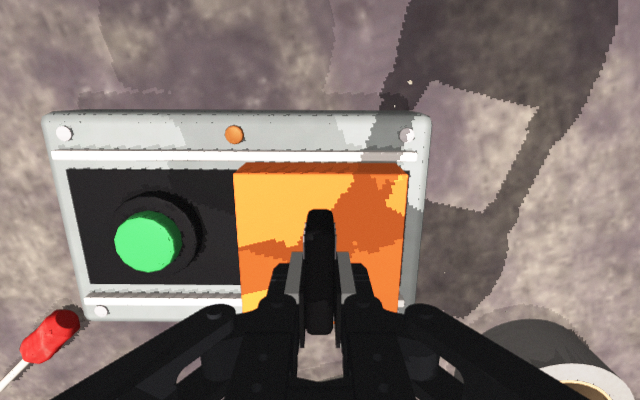

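View pics/s10.png

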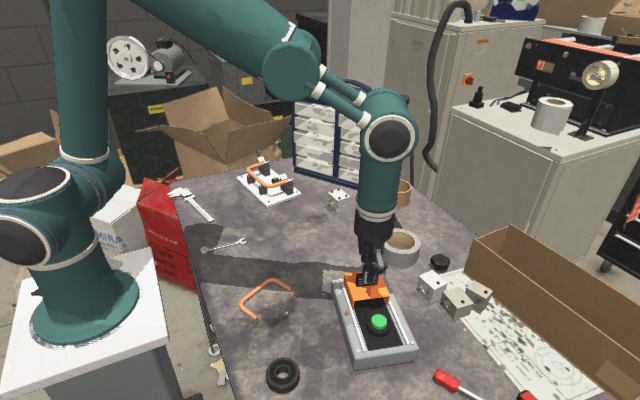

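play_rows(
  motion=[
    [[0.0015, 0.005, 0], [0, 0, 0]],
    [[0.0015, 0.005, 0], [0, 0, 0]],
    [[0.0015, 0.005, 0], [0, 0, 0]],
  ],
)

```text
time: 15.05
tool_pos: [0.5619, -0.2754, 0.0909]
tcp_rot: [-1.332, -1.007, 1.016]
wrist_force: [-6.2, -16.8, 3.7]
width: 0.134
```

```bash
python3 look.py 11
python3 - <<'E'
from h import *
f=np.load('/tmp/w11.npz'); st=dict(tool_pos=f['pos'],tcp_rot=f['rot']); W=cloud('wrist',f['d'],st); d=f['d']; hsv=cv2.cvtColor(f['p'],cv2.COLOR_RGB2HSV)
m=(hsv[...,0]>45)&(hsv[...,0]<80)&(hsv[...,1]>100)&(d>0)&(W[...,2]>.064)
k,l,s,_=cv2.connectedComponentsWithStats(m.astype(np.uint8)); i=1+np.argmax(s[1:,4]); P=W[l==i]
print('button',s[i],np.median(P[:,2]),cv2.minEnclosingCircle((P[:,:2]*1000).astype(np.float32)),P.mean(0))
E
```

```text
15.05 [ 0.56187701 -0.27535303  0.09090155] [ -6.23570674 -16.75871587   3.66877404] 0.1344428809855913 [[0.264, 0.0, -0.965], [0.965, -0.01, 0.264], [-0.009, -1.0, -0.003]]
button [ 114  214   64   58 2802] 0.06800968440696536 ((536.0350341796875, -361.69482421875), 16.368532180786133) [ 0.53506577 -0.36064165  0.06783901]
```

play_rows(
  motion=[
    [[0, 0, 0], [0, 0, 0]],
    [[0, 0, 0], [0, 0, 0]],
    [[0, 0, 0], [0, 0, 0]],
  ],
  gripper=0.55,
)

```text
time: 15.52
tool_pos: [0.5624, -0.2686, 0.0889]
tcp_rot: [-1.323, -1.01, 1.01]
wrist_force: [0.1, -0.5, -0.3]
width: 0.449
```

play_rows(
  motion=[
    [[0, 0, 0.06], [0, 0, 0]],
    [[0, 0, 0.13], [0, 0, 0]],
    [[-0.02, -0.06, 0.15], [0, 0, 0]],
    [[-0.05, -0.16, 0.15], [0, 0, 0]],
    [[-0.068, -0.225, 0.15], [0, 0, 0]],
    [[-0.068, -0.225, 0.15], [0, 0, 0]],
  ],
)

```text
time: 16.27
tool_pos: [0.5349, -0.3604, 0.1491]
tcp_rot: [-1.325, -1.008, 1.008]
wrist_force: [-0.1, 0.1, 0.2]
width: 0.449
```

play_rows(
  motion=[
    [[0, 0, 0], [0, 0, 0]],
    [[0, 0, 0], [0, 0, 0]],
    [[0, 0, 0], [0, 0, 0]],
    [[0, 0, 0], [0, 0, 0]],
  ],
  gripper=1,
)

```text
time: 16.77
tool_pos: [0.5356, -0.3587, 0.1493]
tcp_rot: [-1.324, -1.01, 1.01]
wrist_force: [0.3, -0.4, 0.6]
width: -0.001
```

```bash
python3 look.py 12
python3 - <<'E'
from h import *
f=np.load('/tmp/w12.npz'); st=dict(tool_pos=f['pos'],tcp_rot=f['rot']); W=cloud('wrist',f['d'],st); d=f['d']; hsv=cv2.cvtColor(f['p'],cv2.COLOR_RGB2HSV)
m=(hsv[...,0]>45)&(hsv[...,0]<80)&(hsv[...,1]>100)&(d>0)&(W[...,2]>.064)
k,l,s,_=cv2.connectedComponentsWithStats(m.astype(np.uint8)); i=1+np.argmax(s[1:,4]); P=W[l==i]
print('button',s[i],np.median(P[:,2]),cv2.minEnclosingCircle((P[:,:2]*1000).astype(np.float32)),P.mean(0))
m=(d>0)&(W[...,2]>.073)&(W[...,2]<.081)&(hsv[...,1]>120)
k,l,s,_=cv2.connectedComponentsWithStats(m.astype(np.uint8)); i=1+np.argmax(s[1:,4]); P=W[l==i]
print('cover',cv2.minAreaRect((P[:,:2]*1000).astype(np.float32)))
E
```

```text
16.775 [ 0.53558528 -0.35873943  0.14929804] [ 0.31581627 -0.40580483  0.59232301] -0.001374000752511606 [[0.264, 0.0, -0.965], [0.965, 0.0, 0.264], [0.0, -1.0, -0.0]]
button [ 292  191   47   45 1617] 0.06802738018074361 ((535.7243041992188, -362.3211669921875), 15.890901565551758) [ 0.53486522 -0.36196145  0.06792624]
cover ((560.0809326171875, -275.6623840332031), (80.66754913330078, 80.38729095458984), 74.6064453125)
```

View pics/w12.png

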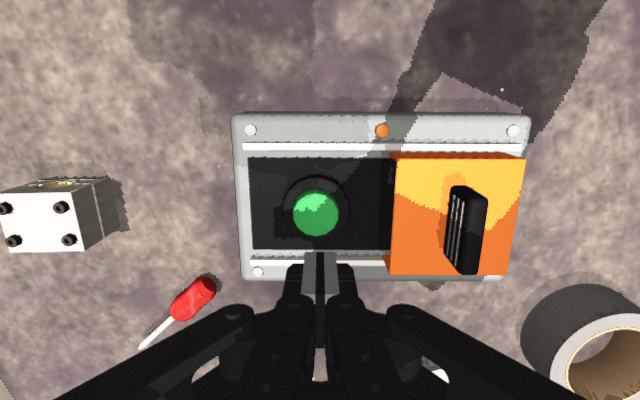

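play_rows(
  motion=[
    [[0, -0.008, -0.06], [0, 0, 0]],
    [[0, -0.008, -0.13], [0, 0, 0]],
    [[0, -0.008, -0.18], [0, 0, 0]],
    [[0, -0.008, -0.19], [0, 0, 0]],
    [[0, -0.008, -0.2], [0, 0, 0]],
    [[0, -0.008, -0.21], [0, 0, 0]],
    [[0, -0.008, -0.21], [0, 0, 0]],
  ],
)

```text
time: 17.75
tool_pos: [0.5361, -0.3631, 0.0664]
tcp_rot: [-1.326, -1.011, 1.01]
wrist_force: [0.2, -0.3, 3.6]
width: -0.004
```

play_rows(
  motion=[
    [[0, 0, -0.008], [0, 0, 0]],
    [[0, 0, -0.016], [0, 0, 0]],
    [[0, 0, -0.02], [0, 0, 0]],
    [[0, 0, -0.02], [0, 0, 0]],
  ],
)

```text
time: 18.25
tool_pos: [0.5362, -0.3632, 0.0622]
tcp_rot: [-1.326, -1.011, 1.01]
wrist_force: [-6.3, 5.9, 24.8]
width: 0.001
```

play_rows(
  motion=[
    [[0, 0, 0.02], [0, 0, 0]],
    [[0, 0, 0.06], [0, 0, 0]],
    [[0, 0, 0.14], [0, 0, 0]],
    [[0, 0, 0.22], [0, 0, 0]],
    [[0.03, 0.1, 0.22], [0, 0, 0]],
    [[0.062, 0.214, 0.22], [0, 0, 0]],
    [[0.062, 0.214, 0.22], [0, 0, 0]],
    [[0.062, 0.214, 0.22], [0, 0, 0]],
  ],
)

```text
time: 19.25
tool_pos: [0.56, -0.277, 0.1452]
tcp_rot: [-1.324, -1.01, 1.011]
wrist_force: [0.0, -0.3, -0.1]
width: -0.002
```

play_rows(
  motion=[
    [[0, 0, 0], [0, 0, 0]],
    [[0, 0, 0], [0, 0, 0]],
    [[0, 0, 0], [0, 0, 0]],
    [[0, 0, 0], [0, 0, 0]],
  ],
  gripper=0.55,
)

```text
time: 19.75
tool_pos: [0.56, -0.2773, 0.1452]
tcp_rot: [-1.324, -1.009, 1.009]
wrist_force: [0.3, -0.7, 0.0]
width: 0.448
```

```bash
python3 look.py 13
python3 - <<'E'
from h import *
f=np.load('/tmp/w13.npz'); st=dict(tool_pos=f['pos'],tcp_rot=f['rot']); W=cloud('wrist',f['d'],st); d=f['d']; hsv=cv2.cvtColor(f['p'],cv2.COLOR_RGB2HSV)
m=(hsv[...,0]>45)&(hsv[...,0]<80)&(hsv[...,1]>100)&(d>0)&(W[...,2]>.055)&(W[...,2]<.08)
P=W[m]; print('button',m.sum(),np.median(P[:,2]))
n=(np.hypot(W[...,0]-.56,W[...,1]+.276)<.06)&(d>0)
for nm,a,b in(('fin',.1,.115),('cover',.073,.081)):
    m=n&(W[...,2]>a)&(W[...,2]<b)
    k,l,s,_=cv2.connectedComponentsWithStats(m.astype(np.uint8))
    i=1+np.argmax(s[1:,4]); print(nm,s[i],cv2.minAreaRect((W[l==i][:,:2]*1000).astype(np.float32)))
E
```

```text
19.75 [ 0.55997358 -0.27725839  0.14520376] [ 0.25131779 -0.65038575  0.03424912] 0.44768697968245863 [[0.265, -0.0, -0.964], [0.964, 0.0, 0.265], [0.0, -1.0, 0.0]]
button 1919 0.0678511985211512
fin [ 311  192   25   83 1897] ((559.5728759765625, -275.5231018066406), (13.6082763671875, 47.58845520019531), 75.41290283203125)
cover [  257   155   133   120 12179] ((559.82568359375, -275.698486328125), (80.25443267822266, 80.17472839355469), 74.56063079833984)
```

View pics/w13.png

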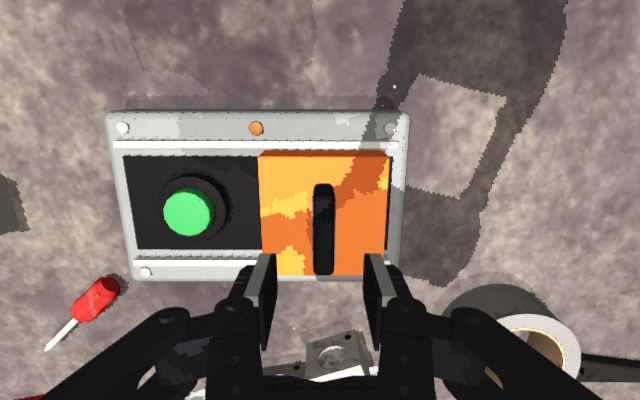

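play_rows(
  motion=[
    [[0, 0.004, -0.04], [0, 0, 0]],
    [[0, 0.004, -0.1], [0, 0, 0]],
    [[0, 0.004, -0.139], [0, 0, 0]],
    [[0, 0.004, -0.139], [0, 0, 0]],
    [[0, 0.004, -0.139], [0, 0, 0]],
  ],
)

```text
time: 20.48
tool_pos: [0.5605, -0.2755, 0.09]
tcp_rot: [-1.325, -1.01, 1.01]
wrist_force: [0.8, 0.3, 0.0]
width: 0.45
```

play_rows(
  motion=[
    [[0, 0, 0], [0, 0, 0]],
    [[0, 0, 0], [0, 0, 0]],
    [[0, 0, 0], [0, 0, 0]],
    [[0, 0, 0], [0, 0, 0]],
    [[0, 0, 0], [0, 0, 0]],
  ],
  gripper=1,
)

```text
time: 21.1
tool_pos: [0.5609, -0.2758, 0.0909]
tcp_rot: [-1.326, -1.011, 1.009]
wrist_force: [0.3, 0.6, 5.0]
width: 0.135
```

play_rows(
  motion=[
    [[-0.0067, -0.024, 0], [0, 0, 0]],
    [[-0.02, -0.072, 0], [0, 0, 0]],
    [[-0.0335, -0.1205, 0], [0, 0, 0]],
    [[-0.047, -0.169, 0], [0, 0, 0]],
    [[-0.0536, -0.193, 0], [0, 0, 0]],
    [[-0.0586, -0.211, 0], [0, 0, 0]],
    [[-0.061, -0.22, 0], [0, 0, 0]],
    [[-0.062, -0.224, 0], [0, 0, 0]],
    [[-0.062, -0.224, 0], [0, 0, 0]],
  ],
)

```text
time: 22.22
tool_pos: [0.5368, -0.3624, 0.0909]
tcp_rot: [-1.323, -1.012, 1.005]
wrist_force: [3.0, 9.8, 8.2]
width: 0.133
```

play_rows(
  motion=[
    [[-0.0015, -0.005, 0], [0, 0, 0]],
    [[-0.0015, -0.005, 0], [0, 0, 0]],
    [[-0.0015, -0.005, 0], [0, 0, 0]],
  ],
)

```text
time: 22.6
tool_pos: [0.5368, -0.3625, 0.0908]
tcp_rot: [-1.32, -1.014, 1.004]
wrist_force: [3.6, 14.4, 10.5]
width: 0.135
```

play_rows(
  motion=[
    [[0, 0, 0], [0, 0, 0]],
    [[0, 0, 0], [0, 0, 0]],
    [[0, 0, 0], [0, 0, 0]],
  ],
  gripper=0.55,
)

```text
time: 22.98
tool_pos: [0.5342, -0.3671, 0.0891]
tcp_rot: [-1.323, -1.009, 1.01]
wrist_force: [-0.7, 0.4, 0.1]
width: 0.452
```

play_rows(
  motion=[
    [[0, 0, 0.06], [0, 0, 0]],
    [[0, 0, 0.13], [0, 0, 0]],
    [[0, 0, 0.22], [0, 0, 0]],
    [[0, 0, 0.25], [0, 0, 0]],
    [[0, 0, 0.25], [0, 0, 0]],
  ],
)

```text
time: 23.6
tool_pos: [0.535, -0.3675, 0.1903]
tcp_rot: [-1.326, -1.01, 1.009]
wrist_force: [0.9, 0.2, -1.2]
width: 0.45
```

```bash
python3 look.py 14
python3 - <<'E'
from fit import *
f=np.load('/tmp/w14.npz'); st=dict(tool_pos=f['pos'],tcp_rot=f['rot']); W=cloud('wrist',f['d'],st); d=f['d']
n=(np.hypot(W[...,0]-.535,W[...,1]+.362)<.08)&(d>0)
for nm,a,b in(('fin',.1,.115),('cover',.073,.081)):
    m=n&(W[...,2]>a)&(W[...,2]<b)
    k,l,s,_=cv2.connectedComponentsWithStats(m.astype(np.uint8))
    i=1+np.argmax(s[1:,4]); print(nm,s[i],cv2.minAreaRect((W[l==i][:,:2]*1000).astype(np.float32)))
p,d=cams.read_camera('top'); save('top14',p); W=cloud('top',d)
for l in('clamp','tape_roll'): print(l,[(round(x['conf'],2),toworld('top',x['xyz']).round(3).tolist()) for x in cams.mark_of('top',l)[:2]])
P,m=tubefit('top',dict(p=p,d=d),None,near=(.54,.31),zr=(.03,.09),r=.12)
print('tube',m.sum(),fit(P,[.504,.3046,.17]),np.percentile(P[:,2],[5,50,95]))
E
```

```text
23.6 [ 0.53497158 -0.36749887  0.19027602] [ 0.91202466  0.16736377 -1.15771055] 0.4495755578588984 [[0.265, 0.001, -0.964], [0.964, -0.001, 0.265], [-0.001, -1.0, -0.002]]
fin [ 318  174   21   69 1311] ((535.3873901367188, -362.2482604980469), (13.518537521362305, 47.204105377197266), 74.51815795898438)
cover [ 273  145  110  102 9307] ((535.7171020507812, -362.47418212890625), (80.18209838867188, 79.92594909667969), 74.54609680175781)
clamp [(0.61, [[0.703, 0.109, -0.0]])]
tape_roll [(0.94, [[0.74, -0.158, -0.0]])]
tube 271 (array([0.50234736, 0.30255239, 0.16770036]), np.float64(0.0035495079457620845)) [0.05019576 0.05454831 0.05851757]
```

View pics/w14.png

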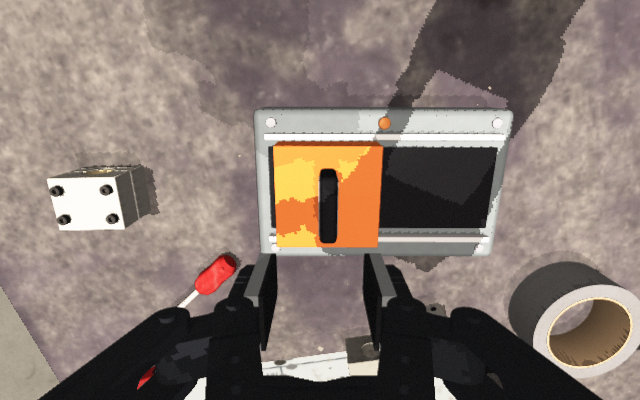

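View pics/s14.png

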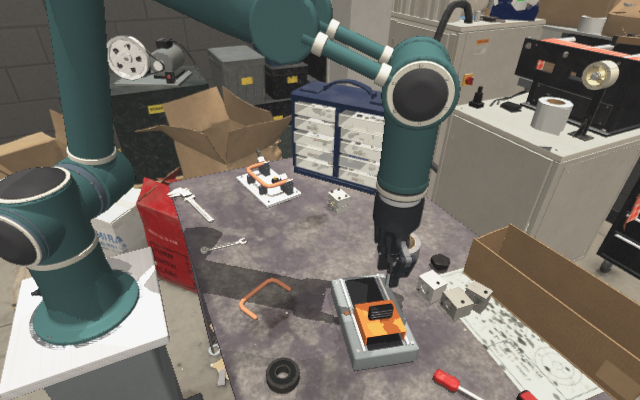

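View pics/top14.png

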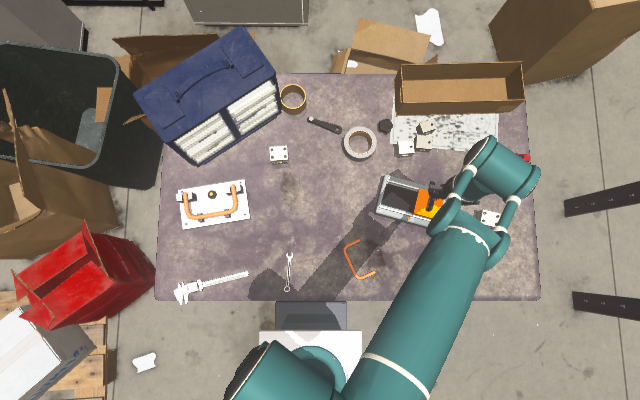

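```bash
python3 -c "
from workcell import bot
print(bot.finish_job())"
```

```text
the job is handed in; nothing more can be done
None
```

The job is handed in, at about 24 s of the 67 s allowed. The tube is on the gauge and the reading was taken in the order asked. At the end the robot was holding nothing, with its fingers about 80 mm above the cover.

- **Tube:** I used the larger of the two, with its ends 152 mm apart; the look-alike has 106 mm. After release it lay level, with its top 57.8 mm over the bench (58 expected). The visible leg was at y = 74.9 mm on the gauge (75 expected), and the pictures show the other leg in its slot too.
- **Cover opening:** It went hard against its stop, and more push moved it no further (about 18 N).
- **Button:** I pressed it until it stopped hard at about 62 mm with 25 N, against 63 mm expected when fully down. It came back up to about 68 mm, the same as before the press.
- **Cover closing:** It slid back 89.9 mm to the other stop and now sits centred over the button.
- **Bystanders:** The clamp and tape roll measure where they did at the start, within about 2 mm.

**Measurements that disagreed:**
- **Opening travel:** The opening slide measured only about 87 mm, so the cover may have started roughly 3 mm short of fully closed.
- **Top camera:** Its last tube fit was about 2 to 3 mm off the wrist camera's. It sees less detail and is calibrated only to about 2 mm.

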